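# Tilt the tube rack in under the hood of the cooling bay

### The arm

A 7-joint arm with a two-finger parallel gripper is mounted at the origin on a cart in front of the work surface, level with it; the furniture and walls round the work are solid. World frame = base frame: x ahead of the robot, y to its left, z up, the work surface at z = 0. Lengths are in m, angles in rad, forces in N, time in s.
With the tool pointing down it reaches from about 0.425 to 0.95 m from the base axis. Payload 4.7 kg.
Tool frame: the origin (TCP) lies between the finger pads; the fingertips stand robot.tips_ahead ahead of it and the grasp point (between the pads) is the TCP (robot.tips_ahead is the distance from the TCP to the fingertips, in m); z points along the fingers, y is the line along which they close (so a half turn about z gives the same grasp; the last joint's range is limited). The gripper opens to 85 mm and grips with 20 to 120 N. Pads are 22 mm wide; open, the fingers measure 114 mm over their backs; the gripper's body (76 mm by 85 mm) begins 54 mm behind the grasp point. The pads swing forward as they close: fully open they stand 13 mm farther back than shut.
Start: joints at [1.123, 0.469, -0.049, 1.532, 0.024, 1.141, -0.082], TCP at [0.275, -0.617, 0.25] pointing down, gripper open.
Joint ranges: [-2.59, 2.59], [-0.33, 1.99], [-1.39, 1.29], [0.1, 2.45], [-1.04, 4.18], [0.21, 1.99], [-2.66, 2.66]. Speed limits (rad/s): [2.57, 2.57, 3.14, 3.14, 3.14, 3.14, 3.14].

### API

Orientations are given as a unit quaternion [w, x, y, z].
In Python, from plant import robot, viewer, models gives the robot as it stands. The module is installed in compiled form; this text tells all that it offers. Calls block until the motion is done:
- robot.move_to(position, orientation): joint-space move of the TCP to a pose.
- robot.move_straight(position, attitude=None, feed=0.15): straight line of the TCP; attitude=None keeps the orientation; feed is the mean speed in m/s.
- robot.move_j(angles): joint-space move.
- robot.ungrasp() and robot.close_gripper(): open the fingers fully, or close them until they stop; the grip force is fixed at half the most.
- robot.pause(seconds).
- robot.solve_ik(position, orientation): joint angles nearest the present ones, or None.
- viewer.read_camera(name): name is "scene" or "top" or "wrist"; returns (picture, depth): 384x512x3 uint8, blue, green, red; 384x512 float32, m along the optical axis (not along the pixel's ray), 0 where there is no reading.
- viewer.get_calibration(name): a dict with "fx", "fy", "cx", "cy" (pixels), "k1" (the pictures are not rectified: a ray, as slopes to the right and down, at radius r is drawn at 1 + k1 r^2 times it, then the intrinsics apply), "R" (3x3) and "t" (3): a world point X has camera coordinates R X + t; the wrist camera has in their place "tool_from_camera" (4x4, takes a point from camera to tool coordinates, whose origin is the TCP and whose axes are the flange's). Camera axes: x right, y down, z forward; pixel columns grow to the right and rows downward; lengths in m; the calibration is good to about 2 mm. A picture is of the moment at which its call begins: read the wrist's pose just before it. get_calibration takes no time and is no camera call.
A pose or a line that the arm cannot do raises robot.Unreachable and nothing moves.
- robot.close_job(): hands the job in; it is judged then, once.
Trained networks look in the newest picture that a camera, given by its name, has taken for a name from the list of things; names that differ only in an ending like _2 or _b are one class to them, and where a whole thing is asked for, a point or a joint stands for the part that bears it (a point fixed in the world has none). Each returns a list of dicts, best first, with "conf" (0 to 1); they miss things now and then, are a little off and sometimes report something else, mostly with a low value. They report only what shows in the picture. A call takes as long as a camera call. They do not tell look-alikes from the thing itself.
- models.search_frame(camera, name): "box" ([centre column, centre row, width, height] in pixels, round what is visible of it).
- models.outline_of(camera, name): "mask" (384x512 bool, what is visible of it) and "box" ([centre column, centre row, width, height] in pixels, round what is visible of it).
Readings, each from a call of its own:
- robot.read_clock(): time.
- robot.read_qpos(): joint angles.
- robot.read_joint_velocities(): joint speeds.
- robot.read_effort(): joint torques, N m.
- robot.read_position(): TCP position.
- robot.read_tcp_rot(): TCP orientation.
- robot.read_ft_force(): force on the tool from outside, world axes, zero at the start.
- robot.read_torque(): the same for the moment, N m.
- robot.read_grip_width(): finger opening in m.
- robot.read_grip_force(): force on a finger pad.
Only numpy, scipy, OpenCV 4.12 (cv2) and the standard library are available. Lean on these libraries where they do the work, as an engineer would, in place of code of your own. Each camera call takes 0.05 s, during which the arm holds its last target. There are 200 camera calls.

### The job

Put the tube rack away in the hooded cooling bay: the rack is longer than the bay's mouth, so dip one end in under the hood at a slant, then right the rack so that it stands flat and upright on the bay's floor, pushed fully home and square against the back wall (either end first), and let go. Work gently: do not ram or drop the rack against the bay or lay it over on its side or end, and leave the beaker, the brown vial and the timer where they stand.

Things in the scene. Friction and masses are not known exactly. Their poses are not given: they have to be found in the camera images.
- rack_mid (a point): Centre of the loose light-blue tube rack, half-way up; 170 mm long (own y), 56 wide (x), 84 high over its capped tubes (z up), 0.13-0.23 kg. Plates 56 x 170 lie at 0-3, 26-29 and 50-53 mm above its underside; end plates reach 53 mm, long sides are open. Six fixed tubes stand within 24 mm of the long centre line and 80 mm of the middle. Grip across the 56 mm, on the plate edges.
- bay_floor (a point): Middle of the inner floor's upper face (10 mm above the worktop) of the fixed white cooling bay, an open-topped box. Axes are the bay's: y along it, -y to the hooded back, +y to the low front wall, z up. Inside 130 mm wide (x), 230 mm long (y -115 to +115). Walls 6 mm thick. With the rack fully home its middle lies at y = -30 mm, 42 mm above this floor.
- bay_hood (a point): Middle of the lower front edge of the bay's fixed grey hood, same axes. The hood roofs the back 80 mm inside (back wall inner face 80 mm to -y of this point); its underside is 118 mm, its top 126 mm above the inner floor; sides and back are closed to the top.
- bay_front (a point): Middle of the top inner edge of the low front wall, same axes, 150 mm to +y of the hood's edge: the mouth. Front wall and side walls beside the mouth rise 70 mm above the inner floor. The level rack is too long to go down the mouth and too high to slide between wall top and hood; with its leading end dipped 23 to 28 degrees it passes.
- beaker_250: Bystander: glass beaker, 69 mm across, 90 mm tall; origin at the centre of its underside, z up. Leave it alone.
- amber_vial: Bystander: brown glass vial, 42 mm across, 87 mm tall; origin at the centre of its underside, z up. Leave it alone.
- timer: Bystander: flat white timer, 66 x 62 x 19 mm; origin at the centre of its underside, z up. Leave it alone.
Things that resemble listed ones, but are neither listed nor needed, are in the scene too. Of the things that look like the part that bears rack_mid, take the one that is nearest to the robot's base at the start.

How it is judged:
By the outcome, as a careful person would: the job done as asked, in the order asked, and still so for the second after the job is handed in, with the robot touching nothing.
It also fails if it takes over 48 s, if anything falls off the work surface, if the arm or the gripper's body presses on something with over 40 N, if the wrist force passes 120 N, or if a joint passes its speed limit or range.

## Working session

There is one attempt and no reset: what is moved stays moved. The work goes in short steps, each a Python script; the robot and the scene stay as the last script left them, time stands still between calls to the robot, and variables do not carry over. Pictures are saved under pics/ and viewed, at most 10 in all, crops included, and the job is handed in when it is done.

```bash
ls; mkdir -p pics; cat > h.py <<'E'
import numpy as np, cv2
from plant import robot, viewer, models
from scipy.spatial.transform import Rotation as Ro
def cloud(name, depth, cal=None):
    c=cal or viewer.get_calibration(name)
    v,u=np.mgrid[0:384,0:512].astype(np.float32)
    K=np.array([[c['fx'],0,c['cx']],[0,c['fy'],c['cy']],[0,0,1.]])
    p=cv2.undistortPoints(np.stack([u,v],-1).reshape(-1,1,2),K,np.array([c['k1'],0,0,0.])).reshape(384,512,2)
    P=np.dstack([p[...,0]*depth,p[...,1]*depth,depth])
    if 'R' in c: return (P-np.array(c['t']))@np.array(c['R'])
    T=np.array(c['tool_from_camera']); P=P@T[:3,:3].T+T[:3,3]
    return P
E
python3 - <<'E'
from h import *
print(robot.read_clock(),robot.tips_ahead,robot.read_position(),robot.read_tcp_rot(),robot.read_qpos())
ims=[]
for n in ('scene','top'):
    im,d=viewer.read_camera(n); np.savez(f'{n}.npz',im=im,d=d); ims.append(im)
    P=cloud(n,d)
    for o in ('rack_mid','bay_floor','bay_hood','bay_front','beaker_250','amber_vial','timer'):
        try:
            for r in models.outline_of(n,o)[:4]:
                m=r['mask']&(d>0); print(n,o,round(r['conf'],2),np.round(r['box']),np.round(np.median(P[m],0),3),np.round(P[m].max(0),3))
        except Exception as e: print(n,o,repr(e)[:80])
    cv2.imwrite(f'pics/{n}.png',cv2.resize(im,(800,600)))
E
```

```text
pics
0.0 0.019 [ 0.2743015  -0.61615412  0.24923282] [-9.65252713e-04  9.78150472e-01  2.07895806e-01 -2.35784011e-04] [ 1.12311209  0.46948196 -0.04864338  1.53369723  0.02411024  1.14098693
 -0.08231669]
scene rack_mid 0.71 [160. 156.  47.  28.] [0.394 0.635 0.043] [0.502 0.739 0.088]
scene rack_mid 0.58 [241. 213.  42.  45.] [0.507 0.206 0.049] [0.576 0.352 0.091]
scene bay_floor 0.65 [311. 298.  96.  88.] [ 0.509 -0.207  0.067] [ 0.629 -0.009  0.66 ]
scene bay_hood 0.7 [312. 299.  98.  87.] [ 0.509 -0.208  0.068] [ 0.634 -0.009  0.142]
scene bay_front 0.58 [311. 300.  99.  85.] [ 0.509 -0.202  0.068] [ 0.681 -0.005  0.657]
scene beaker_250 0.85 [312. 213.  19.  31.] [0.724 0.081 0.052] [0.765 0.121 0.092]
scene amber_vial 0.75 [334. 251.  11.  19.] [ 0.686 -0.087  0.056] [ 0.732 -0.027  0.094]
scene timer 0.55 [277. 199.  15.  18.] [0.677 0.224 0.015] [0.721 0.27  0.023]
top rack_mid 0.82 [244. 204.  49.  22.] [0.52  0.218 0.052] [0.554 0.304 0.088]
top rack_mid 0.67 [120. 237.  27.  51.] [0.397 0.635 0.051] [0.482 0.688 0.087]
top bay_floor 0.55 [366. 205.  82.  56.] [ 0.514 -0.206  0.013] [ 0.613 -0.047  0.143]
top bay_hood 0.97 [366. 205.  95.  56.] [ 0.514 -0.206  0.013] [ 0.613 -0.047  0.143]
top bay_front 0.91 [365. 204.  91.  59.] [ 0.515 -0.207  0.012] [ 0.621 -0.046  0.143]
top beaker_250 0.55 [285. 143.  16.  28.] [0.733 0.084 0.045] [0.763 0.119 0.091]
top amber_vial 0.57 [331. 156.  15.  14.] [ 0.691 -0.071  0.066] [ 0.715 -0.056  0.092]
top amber_vial 0.32 [366. 207.  92.  57.] [ 0.513 -0.205  0.012] [ 0.607 -0.047  0.143]
top timer 0.69 [246. 156.  22.  21.] [0.686 0.229 0.016] [0.723 0.263 0.023]
```

View pics/top.png

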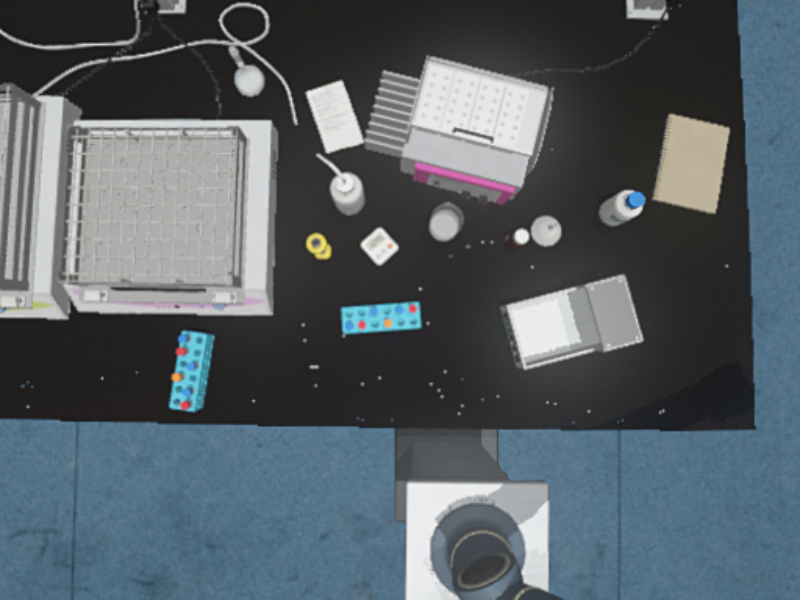

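View pics/scene.png

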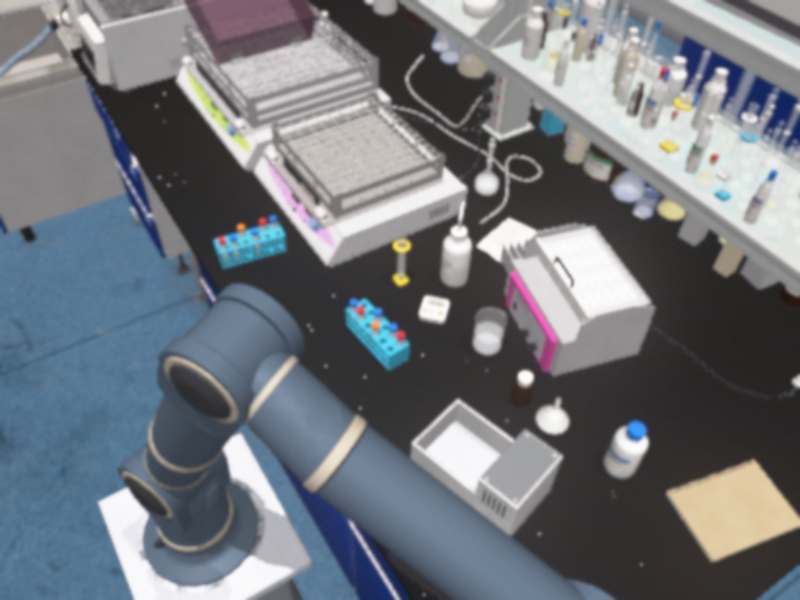

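Two blue racks could be meant: one at (380,318) in the 800×600 top view, about 0.56 m from the base, and one at (190,370), about 0.75 m away. The first is nearer, so I take it. The bay is at (575,320) with its grey hood on the right (world -y) and its mouth on the left. Next are close wrist views of both.

```bash
python3 - <<'E'
from h import *
c=viewer.get_calibration('wrist'); print({k:np.round(v,3).tolist() for k,v in c.items()})
def view(tag,pos,yaw,back=True):
    q=(Ro.from_euler('z',yaw,degrees=True)*Ro.from_quat([1,0,0,0])).as_quat()
    q=np.r_[q[3],q[:3]]
    robot.move_to(pos,q); robot.pause(0.2)
    p=np.array(robot.read_position()); w=np.array(robot.read_tcp_rot())
    im,d=viewer.read_camera('wrist')
    P=cloud('wrist',d)@Ro.from_quat(np.r_[w[1:],w[0]]).as_matrix().T+p
    np.savez(f'w_{tag}.npz',im=im,d=d,P=P); cv2.imwrite(f'pics/w_{tag}.png',im)
    print(tag,p,robot.read_clock(),np.round(robot.read_qpos(),2),d[d>0].min())
for tag,pos in (('bay',[0.50,-0.2,0.42]),('rack',[0.50,0.22,0.36])):
    for yaw in (90,-90):
        q=(Ro.from_euler('z',yaw,degrees=True)*Ro.from_quat([1,0,0,0])).as_quat()
        s=robot.solve_ik(pos,np.r_[q[3],q[:3]]); print(tag,yaw,None if s is None else np.round(s,2))
view('bay',[0.50,-0.2,0.42],90); view('rack',[0.50,0.22,0.36],90)
E
python3 - <<'E'
import cv2,numpy as np
cv2.imwrite('pics/both.png',cv2.resize(np.hstack([cv2.imread('pics/w_bay.png'),cv2.imread('pics/w_rack.png')]),(800,300)))
E
```

```text
{'fx': 335.784, 'fy': 335.784, 'cx': 255.824, 'cy': 187.403, 'k1': 0.007, 'tool_from_camera': [[-0.001, -0.953, -0.304, 0.079], [1.0, -0.001, 0.0, 0.0], [-0.0, -0.304, 0.953, -0.124], [0.0, 0.0, 0.0, 1.0]]}
bay 90 [ 0.72  0.17 -0.49  1.58  0.08  1.41  0.22]
bay -90 [-0.61  0.21  1.12  1.64 -0.19  1.41 -2.62]
rack 90 [ 0.35  0.35 -1.09  1.65  0.32  1.34 -0.78]
rack -90 [ 0.4   0.38 -1.17  1.64  0.36  1.36  2.32]
bay [ 0.49977642 -0.20096962  0.41952855] 2.875 [ 0.72  0.17 -0.49  1.58  0.08  1.41  0.22] 0.069539405
rack [0.50054589 0.21898567 0.35998766] 4.6917 [ 0.23  0.29 -0.89  1.65  0.23  1.31 -0.71] 0.06938484
```

View pics/both.png

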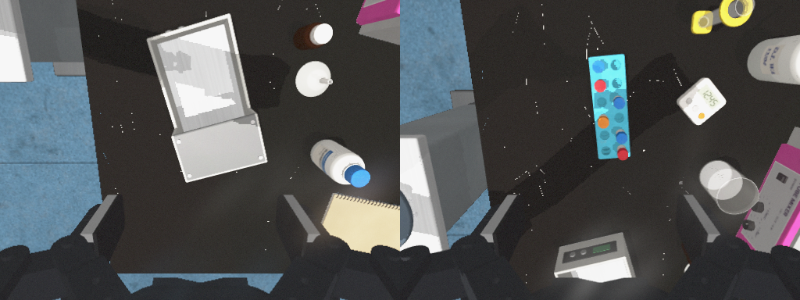

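The left half (bay view) shows the bay with its hood at (218,148) and its mouth open toward the top of the picture. The right half (rack view) confirms the rack at (610,105), standing clear with the timer at (700,100). Next I fit both poses.

```bash
python3 - <<'E'
from h import *
def rect(P,zlo,zhi,cx,cy,r,tag):
    m=(abs(P[...,2]-(zlo+zhi)/2)<(zhi-zlo)/2)&(np.hypot(P[...,0]-cx,P[...,1]-cy)<r)
    m=cv2.morphologyEx(m.astype(np.uint8),cv2.MORPH_OPEN,np.ones((2,2)))>0
    Q=P[m]; n,l,s,c=cv2.connectedComponentsWithStats(m.astype(np.uint8))
    k=1+np.argmax(s[1:,4]); Q=P[l==k]
    (c,wh,a)=cv2.minAreaRect((Q[:,:2]*1000).astype(np.float32))
    print(tag,len(Q),np.round(c,1),np.round(wh,1),round(a,2),'z',np.round(np.median(Q[:,2]),4))
W=np.load('w_bay.npz')['P']; R=np.load('w_rack.npz')['P']
w=R[np.load('w_rack.npz')['d']>0]
rect(R,.043,.062,.52,.218,.12,'rack top')
rect(R,.02,.1,.52,.218,.12,'rack all')
rect(W,.128,.145,.5,-.25,.2,'hood')
rect(W,.072,.088,.5,-.2,.2,'rim')
rect(W,.03,.145,.5,-.2,.2,'bay all')
rect(W,.003,.02,.5,-.18,.1,'floor')
for n in('scene','top'):
    P=cloud(n,np.load(n+'.npz')['d'])
    rect(P,.02,.1,.52,.218,.12,n+' rack all')
    rect(P,.043,.062,.52,.218,.12,n+' rack top')
    rect(P,.128,.145,.5,-.25,.2,n+' hood'); rect(P,.03,.145,.5,-.2,.2,n+' bay all')
for X,t in((W,'w'),(R,'r')):
    f=X[(abs(X[...,2])<.012)]; print(t,'table z',np.median(f[:,2]))
E
```

```text
rack top 3785 [523.2 211.2] [ 61.3 190.8] 4.76 z 0.0528
rack all 5236 [523.4 209. ] [ 61.3 195.3] 4.76 z 0.0531
hood 7072 [ 528.7 -241.9] [186.6 244.3] 15.34 z 0.136
rim 1806 [ 508.7 -145.4] [153.  177.2] 15.27 z 0.0792
bay all 10325 [ 520.  -210.7] [186.7 308.9] 15.39 z 0.1355
floor 9058 [ 506.8 -163.5] [130.3 168. ] 15.35 z 0.0101
scene rack all 806 [ 315.  -183.7] [1161.9  140.2] 62.92 z 0.0507
scene rack top 318 [529.  222.9] [ 82.6 171.6] 6.11 z 0.0508
scene hood 1392 [ 305.1 -402.4] [819.8 119.4] 31.78 z 0.1341
scene bay all 3152 [ 265.8 -338.5] [819.8 270.7] 31.69 z 0.0984
top rack all 717 [514.3 217.3] [ 61.4 176.2] 5.16 z 0.0521
top rack top 554 [514.3 217.3] [ 61.4 176.2] 5.16 z 0.0514
top hood 1148 [484.4 -88.5] [157.4 568.5] 12.24 z 0.1348
top bay all 1623 [483.  -88.8] [158.5 567.3] 12.79 z 0.1334
w table z 0.00022376372993476723
r table z 2.603714751400754e-05
```

```bash
python3 - <<'E'
from h import *
def fit(P,zlo,zhi,c0,ang,hx,hy,tag):
    m=(P[...,2]>zlo)&(P[...,2]<zhi); a=np.radians(ang)
    ex=np.array([np.cos(a),np.sin(a)]); ey=np.array([-np.sin(a),np.cos(a)])
    Q=P[m][:,:2]-c0; u=Q@ex*1e3; v=Q@ey*1e3
    def edges(x,y,h,hy):
        k=abs(y)<hy; H,b=np.histogram(x[k],np.arange(-h,h+1,1.)); H=np.convolve(H,np.ones(3)/3,'same')
        t=0.4*np.percentile(H[H>0],60); i=np.where(H>t)[0]; return b[i[0]]+.5,b[i[-1]]+.5
    eu=edges(u,v,hx,hy*.7); ev=edges(v,u,hy,hx*.5)
    print(tag,'u',eu,'v',ev,'width',eu[1]-eu[0],ev[1]-ev[0],'centre',np.round((c0+ex*np.mean(eu)/1e3+ey*np.mean(ev)/1e3),4))
W=np.load('w_bay.npz')['P']; R=np.load('w_rack.npz')['P']
T=cloud('top',np.load('top.npz')['d'])
for P,t in((R,'wrist'),(T,'top')):
    fit(P,.046,.058,np.array([.52,.217]),4.8,45,105,'rack '+t)
for P,t in((W,'wrist'),(T,'top')):
    c=np.array([.507,-.163])
    fit(P,.005,.015,c,15.35,66,110,'floor '+t)
    fit(P,.074,.086,c,15.35,90,100,'rim '+t)
    fit(P,.130,.142,c,15.35,90,200,'hood '+t)
E
```

```text
rack wrist u (np.float64(-28.5), np.float64(27.5)) v (np.float64(-78.5), np.float64(91.5)) width 56.0 170.0 centre [0.519  0.2234]
rack top u (np.float64(-27.5), np.float64(28.5)) v (np.float64(-81.5), np.float64(89.5)) width 56.0 171.0 centre [0.5202 0.221 ]
floor wrist u (np.float64(-65.5), np.float64(64.5)) v (np.float64(-83.5), np.float64(94.5)) width 130.0 178.0 centre [ 0.5051 -0.1578]
rim wrist u (np.float64(-70.5), np.float64(70.5)) v (np.float64(93.5), np.float64(99.5)) width 141.0 6.0 centre [ 0.4815 -0.0699]
hood wrist u (np.float64(-70.5), np.float64(70.5)) v (np.float64(-140.5), np.float64(-55.5)) width 141.0 85.0 centre [ 0.5329 -0.2575]
floor top u (np.float64(-64.5), np.float64(65.5)) v (np.float64(-100.5), np.float64(101.5)) width 130.0 202.0 centre [ 0.5073 -0.1624]
rim top u (np.float64(-70.5), np.float64(72.5)) v (np.float64(95.5), np.float64(99.5)) width 143.0 4.0 centre [ 0.4822 -0.0687]
hood top u (np.float64(-70.5), np.float64(70.5)) v (np.float64(-140.5), np.float64(-56.5)) width 141.0 84.0 centre [ 0.5331 -0.258 ]
```

```bash
cat > plan.py <<'E'
import numpy as np, sys
from scipy.sparse import coo_matrix
from scipy.sparse.csgraph import dijkstra
rack=np.array([[-85,0],[85,0],[85,53],[80,84],[-80,84],[-85,53]],float); rack[:,1]-=42
def body(s,h,phi):
    p=np.radians(phi); b=np.array([[-43,54],[43,54],[50,150],[50,260],[-50,260],[-50,150]],float)
    # lean back: tool-up axis tilts toward +y
    up=np.array([np.sin(p),np.cos(p)]); f=np.array([np.cos(p),-np.sin(p)])
    return np.array([s,h-42])+b[:,:1]*f+b[:,1:]*up
def clear(poly,y,z,t):
    """signed clearance (mm) of convex ccw polygon placed at arrays y,z,t against the bay section"""
    c,s=np.cos(t),np.sin(t)
    V=np.stack([y[:,None]+poly[:,0]*c[:,None]-poly[:,1]*s[:,None], z[:,None]+poly[:,0]*s[:,None]+poly[:,1]*c[:,None]],-1)
    Y,Z=V[...,0],V[...,1]
    d=np.minimum(Z, 1e3).min(1)
    for (a,b,l,h) in ((-200,-115,-50,126),(-121,-35,118,126),(115,121,-50,70)):   # boxes y0,y1,z0,z1
        ax=np.maximum.reduce([(a-Y).max(1)*0+(Y.min(1)-b),a-Y.max(1),Z.min(1)-h,l-Z.max(1)])
        E=np.roll(V,-1,1)-V; N=np.stack([E[...,1],-E[...,0]],-1); N/=np.linalg.norm(N,axis=-1,keepdims=True)
        C=np.array([[a,l],[a,h],[b,l],[b,h]],float)
        g=np.einsum('nvk,nvck->nvc',N,C[None,None]-V[:,:,None]).min(2).max(1)
        d=np.minimum(d,np.maximum(ax,g))
    return d
ys=np.arange(-30,131,4.); zs=np.arange(42,223,4.); ts=np.radians(np.arange(0,31,2.))
G=np.stack(np.meshgrid(ys,zs,ts,indexing='ij'),-1); sh=G.shape[:3]; g=G.reshape(-1,3)
def solve(s,h,phi,wb=1.):
    cr=clear(rack,*g.T); cb=clear(body(s,h,phi),*g.T)
    home=(g[:,0]<=-2)   # near home, contact with floor/back wall is intended
    c=np.minimum(cr,cb*wb); c=c.reshape(sh); c0=c.copy()
    # final approach: level & low -> allow; floor contact is intended there
    lev=(g[:,2]<.02)&(cb>0)&(cr>-.01); c0=np.where(lev.reshape(sh),np.maximum(c0,3),c0)
    idx=np.arange(g.shape[0]).reshape(sh); I=[];J=[];Wt=[]
    w=np.where(c0>1,1+ (12/np.maximum(c0,1))**3,np.inf)
    for d in [(1,0,0),(0,1,0),(0,0,1),(1,1,0),(1,-1,0),(1,0,1),(1,0,-1),(0,1,1),(0,1,-1),(1,1,1),(1,-1,1),(1,1,-1),(1,-1,-1)]:
        a=tuple(slice(max(0,-k),n-max(0,k)) for k,n in zip(d,sh)); b=tuple(slice(max(0,k),n-max(0,-k)) for k,n in zip(d,sh))
        ww=(w[a]+w[b])*np.linalg.norm(d)/2; m=np.isfinite(ww); I.append(idx[a][m]);J.append(idx[b][m]);Wt.append(ww[m])
    A=coo_matrix((np.concatenate(Wt),(np.concatenate(I),np.concatenate(J))),shape=(g.shape[0],)*2).tocsr()
    st=idx[0,0,0]; D,pr=dijkstra(A,directed=False,indices=st,return_predecessors=True)
    end=idx[-1,-1,0]; path=[end]
    if not np.isfinite(D[end]): return None
    while path[-1]!=st: path.append(pr[path[-1]])
    return D[end],g[path],cr[path],cb[path]
if __name__=='__main__':
    best=None
    for s in (40,50,60):
        for phi in (0,10,20):
            r=solve(s,42,phi)
            if r is None: print(s,phi,None); continue
            m=r[1][:,2]>.02
            print(s,phi,round(r[0]),'min rack',r[2][m].min().round(1),'body',r[3].min().round(1))
            if best is None or r[0]<best[0]: best=(r[0],s,phi,r)
    _,s,phi,r=best; print(s,phi)
    for p,a,b in zip(*r[1:]): print(int(p[0]),int(p[1]),int(np.degrees(p[2])+.5),round(a,1),round(b,1))
E
time python3 plan.py
```

```text
40 0 None
40 10 207 min rack 8.2 body 13.5
40 20 207 min rack 8.2 body 25.1
50 0 207 min rack 8.2 body 9.8
50 10 207 min rack 8.2 body 23.5
50 20 207 min rack 8.2 body 28.2
60 0 207 min rack 8.2 body 19.8
60 10 207 min rack 8.2 body 29.7
60 20 207 min rack 8.2 body 21.1
40 10
130 222 0 80.0 184.1
130 218 2 83.1 175.0
130 214 2 83.0 171.1
130 210 2 82.8 169.9
130 206 2 82.7 169.9
130 202 2 82.6 169.9
126 198 4 80.6 163.8
122 194 6 78.2 158.0
118 190 8 75.4 156.1
114 186 10 72.2 153.8
110 182 12 68.5 151.0
106 178 14 64.4 147.8
102 174 16 59.9 144.2
102 170 16 57.7 143.5
98 166 18 53.9 139.3
98 162 18 50.8 138.4
94 158 20 47.2 133.7
94 154 20 44.1 132.8
90 150 22 41.5 127.6
86 146 24 36.4 122.0
86 142 24 35.4 120.8
86 138 24 31.9 119.5
82 134 26 28.6 113.4
82 130 26 26.4 112.0
78 126 28 22.6 105.5
78 122 28 21.3 104.0
74 118 30 18.7 97.0
70 114 30 14.7 91.7
66 110 30 15.4 86.4
62 106 30 15.7 81.1
58 106 30 14.9 77.5
54 102 30 16.2 72.2
50 98 30 14.7 66.9
46 98 30 15.8 63.3
42 94 30 15.1 58.0
38 94 30 15.1 54.3
34 90 28 13.0 51.1
30 90 28 13.0 47.4
26 86 26 11.0 44.3
22 86 26 11.0 40.5
18 86 26 10.0 36.8
14 82 24 9.1 33.7
10 82 22 8.2 31.8
10 78 20 9.5 32.7
10 78 18 9.9 34.7
10 74 16 10.2 35.9
10 74 14 11.6 38.0
6 70 12 11.2 35.6
6 70 10 12.4 37.7
2 66 8 12.6 35.5
-2 66 6 13.2 33.7
-6 62 4 14.2 31.8
-10 62 2 14.8 29.9
-14 58 0 16.0 28.0
-18 54 0 12.0 24.2
-22 50 0 8.0 20.7
-26 46 0 4.0 17.1
-30 42 0 0.0 13.5
real	0m2.287s
user	0m2.636s
sys	0m0.210s
```

```bash
cat >> h.py <<'E'
S,H,PHI=50,40,8
BAY=(np.array([.5122,-.1830,.010]),15.35); RACK=(np.array([.5193,.2225,0.]),4.8)
def pose(y,z,th,frame=BAY,dx=0,s=S,h=H,phi=PHI,off=(0,0,0)):
    """TCP pose that puts the rack middle at (dx,y,z) mm of the frame, leading end dipped th degrees"""
    C,psi=frame; Z=Ro.from_euler('z',psi,degrees=True); Rk=Z*Ro.from_euler('x',th,degrees=True)
    p=C+Z.apply(np.array([dx,y,z])/1e3)+Rk.apply((np.array([0,s,h-42])+off)/1e3)
    q=(Z*Ro.from_euler('x',th-phi,degrees=True)*Ro.from_euler('z',90,degrees=True)*Ro.from_euler('x',180,degrees=True)).as_quat()
    return p,np.r_[q[3],q[:3]]
WP=[(130,222,0),(98,166,18),(78,124,27),(60,107,28),(34,91,28),(18,86,26),(10,81,21),(10,75,15),(4,69,10),(-6,62,4),(-14,58,0)]
def wristP():
    robot.pause(.2); p=np.array(robot.read_position()); w=np.array(robot.read_tcp_rot())
    im,d=viewer.read_camera('wrist'); T=cloud('wrist',d); R=Ro.from_quat(np.r_[w[1:],w[0]])
    return im,d,T,T@R.as_matrix().T+p
E
cat > chk.py <<'E'
from h import *; import plan as pl
W=np.array(WP,float); f=np.concatenate([np.linspace(a,b,9) for a,b in zip(W[:-1],W[1:])]); f[:,2]=np.radians(f[:,2])
cr=pl.clear(pl.rack,*f.T); cb=pl.clear(pl.body(S,H,PHI),*f.T); print('seg min',np.round(cr.reshape(-1,9).min(1),1),'body',cb.min())
for w in WP+[(-30,42,0),(-30,100,0)]:
    s=robot.solve_ik(*pose(*w)); print(w,None if s is None else np.round(s,2))
for z in (42,142): print(np.round(robot.solve_ik(*pose(0,z,0,RACK)),2))
E
python3 chk.py
```

```text
seg min [53.9 22.7 10.3 12.3 10.   8.4  8.7 11.2 12.9 14.2] body 34.861799177513916
(130, 222, 0) [ 0.6   0.23 -0.86  2.02  0.37  1.   -0.18]
(98, 166, 18) [ 0.83  0.39 -0.9   1.99  0.16  0.96  0.13]
(78, 124, 27) [ 0.89  0.51 -0.88  1.96  0.09  0.95  0.27]
(60, 107, 28) [ 0.9   0.55 -0.86  1.94  0.1   0.95  0.3 ]
(34, 91, 28) [ 0.92  0.6  -0.84  1.92  0.14  0.95  0.32]
(18, 86, 26) [ 0.92  0.6  -0.83  1.92  0.18  0.94  0.31]
(10, 81, 21) [ 0.9   0.59 -0.82  1.94  0.28  0.89  0.22]
(10, 75, 15) [ 0.85  0.57 -0.81  1.99  0.4   0.83  0.09]
(4, 69, 10) [ 0.8   0.56 -0.79  2.01  0.51  0.79 -0.02]
(-6, 62, 4) [ 0.73  0.55 -0.74  2.05  0.65  0.75 -0.16]
(-14, 58, 0) [ 0.68  0.55 -0.69  2.07  0.75  0.73 -0.25]
(-30, 42, 0) [ 0.68  0.58 -0.66  2.06  0.78  0.71 -0.25]
(-30, 100, 0) [ 0.75  0.5  -0.74  2.02  0.66  0.8  -0.14]
[-0.14  0.71 -0.66  1.86  0.69  0.91 -1.1 ]
[-0.07  0.59 -0.77  1.8   0.58  1.07 -1.  ]
```

```bash
python3 - <<'E'
from h import *
robot.move_to(*pose(0,122,0,RACK))
robot.move_straight(pose(0,42,0,RACK)[0],feed=.1)
print('F',np.round(robot.read_ft_force(),2))
robot.close_gripper(); print('w',robot.read_grip_width(),robot.read_grip_force(),robot.read_clock(),'F',np.round(robot.read_ft_force(),2))
robot.move_straight(pose(0,72,0,RACK)[0],feed=.08)
im,d,T,P=wristP(); np.savez('g.npz',im=im,d=d,T=T,P=P); cv2.imwrite('pics/g.png',im)
print('w',robot.read_grip_width(),robot.read_clock(),'F',np.round(robot.read_ft_force(),2),np.round(robot.read_position(),4),np.round(pose(0,72,0,RACK)[0],4))
im,d=viewer.read_camera('top'); np.savez('g_top.npz',im=im,d=d)
E
```

```text
F [0.31 0.3  0.22]
w 0.05439031110570243 61.91036134958267 7.0083 F [-2.42 -0.08  6.03]
w 0.05445080169843311 7.7833 F [-0.42  0.06 -1.84] [0.5149 0.2721 0.0695] [0.5151 0.2723 0.07  ]
```

View pics/g.png

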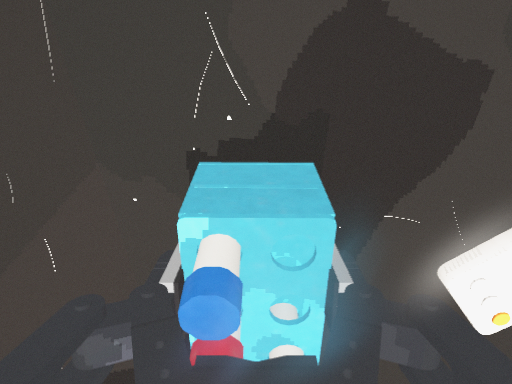

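The wrist view shows the rack between the pads, with its trailing end at (255,190) and a blue cap at (212,300). Before inserting I measure its actual pose in the grip.

```bash
python3 - <<'E'
from h import *
g=np.load('g.npz'); C,psi=RACK; Z=Ro.from_euler('z',psi,degrees=True)
for t,P in(('wrist',g['P']),('top',cloud('top',np.load('g_top.npz')['d']))):
    Q=Z.inv().apply((P-C).reshape(-1,3))*1e3-[0,0,72]
    k=(abs(Q[:,0])<40)&(Q[:,1]>-100)&(Q[:,1]<100)&(abs(Q[:,2]-11)<14)
    q=Q[k]; 
    for _ in range(8):
        A=np.c_[q[:,0],q[:,1],np.ones(len(q))]; c=np.linalg.lstsq(A,q[:,2],rcond=None)[0]; r=abs(A@c-q[:,2]); q=q[r<max(2.,1.*r.std())]
    print(t,len(q),'roll,pitch deg',np.round(np.degrees(c[:2]),2),'z0(exp 11)',c[2].round(1),'x',np.percentile(q[:,0],[1,99]).round(1),'y',np.percentile(q[:,1],[1,50,99]).round(1))
    e=Q[(abs(Q[:,0])<22)&(Q[:,2]>-38)&(Q[:,2]<5)&(Q[:,1]>70)&(Q[:,1]<100)]
    if len(e)>50:
        for lo in(-38,-28,-18,-8): 
            s=e[(e[:,2]>lo)&(e[:,2]<lo+10)]; print(' endplate z',lo,len(s),np.median(s[:,1]).round(1) if len(s) else '')
E
```

```text
wrist 12879 roll,pitch deg [-0.38 -0.08] z0(exp 11) 9.3 x [-29.1  28.9] y [15.2 61.5 85. ]
 endplate z -38 820 84.5
 endplate z -28 963 84.5
 endplate z -18 1209 84.5
 endplate z -8 1442 84.5
top 168 roll,pitch deg [-1.09  0.14] z0(exp 11) 8.5 x [-25.4  29.3] y [-86.2 -49.2  24.3]
```

```bash
python3 - <<'E'
from h import *
robot.move_straight(pose(0,130,0,RACK)[0],feed=.15)
robot.move_to(*pose(WP[0][0]+60,WP[0][1]+1.5,0))
f0=None
for i,w in enumerate(WP):
    p,q=pose(w[0],w[1]+1.5,w[2]); robot.move_straight(p,q,feed=.06 if i>2 else .12)
    F=np.array(robot.read_ft_force()); f0=F if f0 is None else f0
    print(w,np.round(F,1),'err mm',np.round((np.array(robot.read_position())-p)*1e3,1),round(robot.read_clock(),1))
    if np.linalg.norm(F-f0)>8: print('STOP'); break
im,d,T,P=wristP(); np.savez('i.npz',im=im,d=d,T=T,P=P); cv2.imwrite('pics/i.png',im)
im2,d=viewer.read_camera('scene'); cv2.imwrite('pics/is.png',cv2.resize(np.hstack([im2[190:384,220:420],cv2.resize(im,(259,194))]),None,fx=1.7,fy=1.7))
E
```

```text
(130, 222, 0) [-0.7  1.1 -2.3] err mm [-0.1  1.1 -0.2] 10.0
(98, 166, 18) [ 0.6  0.7 -1.8] err mm [-0.1  1.4  0.3] 10.6
(78, 124, 27) [ 0.7  0.2 -1.9] err mm [0.1 1.8 0.8] 11.1
(60, 107, 28) [ 0.1 -0.1 -2.2] err mm [-0.  -0.  -0.2] 11.7
(34, 91, 28) [ 0.1  0.1 -2.5] err mm [-0.   0.2 -0.1] 12.3
(18, 86, 26) [ 0.3  0.5 -1.4] err mm [ 0.  -0.1 -0. ] 12.7
(10, 81, 21) [ 0.6 -0.6 -1.7] err mm [-0.1  0.8  0.3] 13.1
(10, 75, 15) [-0.4  0.6 -2.3] err mm [-0.   0.6  0.2] 13.4
(4, 69, 10) [ 0.2 -0.  -2.6] err mm [ 0.2 -0.2  0.1] 13.8
(-6, 62, 4) [ 0.5 -0.7 -1.8] err mm [ 0.3 -0.1  0.2] 14.2
(-14, 58, 0) [-0.5  0.4 -2.6] err mm [0.2 0.1 0.2] 14.5
```

View pics/is.png

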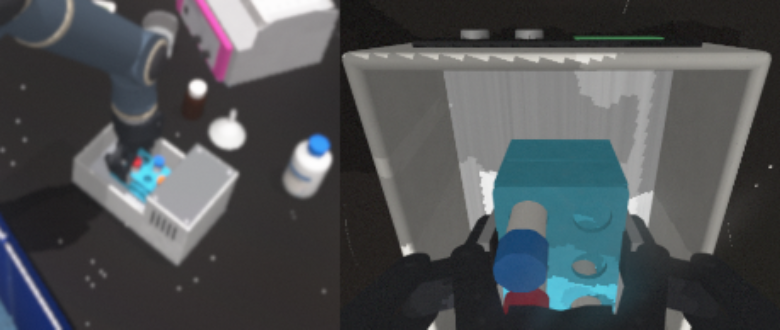

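The rack is level under the hood with no contact forces. It looks slightly right of centre in the wrist view (about (562,250)). I measure its pose against the bay.

```bash
cat > meas.py <<'E'
from h import *
def meas(P):
    C,psi=BAY; Q=Ro.from_euler('z',psi,degrees=True).inv().apply((P-C).reshape(-1,3))*1e3
    k=(abs(Q[:,0])<45)&(Q[:,1]>0)&(Q[:,1]<100)&(Q[:,2]>40)&(Q[:,2]<82); q=Q[k]
    for _ in range(8):
        A=np.c_[q[:,0],q[:,1],np.ones(len(q))]; c=np.linalg.lstsq(A,q[:,2],rcond=None)[0]; r=abs(A@c-q[:,2]); q=q[r<max(1.5,r.std())]
    print('plate roll,pitch',np.round(np.degrees(c[:2]),2),'z',np.round([1,0,0]@np.array([0,0,0]) if 0 else np.median(q[:,2]),1),'x',np.percentile(q[:,0],[2,98]).round(1),'y max',np.percentile(q[:,1],99).round(1))
    zt=np.median(q[:,2]); e=Q[(abs(Q[:,0])<24)&(Q[:,2]<zt-6)&(Q[:,2]>zt-45)&(abs(Q[:,1]-q[:,1].max())<8)]
    if len(e)>50: c=np.polyfit(e[:,0],e[:,1],1); print('endplate y',c[1].round(1),'yaw',np.degrees(c[0]).round(2),'vs z deg',np.degrees(np.polyfit(e[:,2],e[:,1],1)[0]).round(2))
    f=Q[(abs(Q[:,0])<55)&(Q[:,2]>30)&(Q[:,2]<62)&(Q[:,1]>100)&(Q[:,1]<130)]
    if len(f)>50: c=np.polyfit(f[:,0],f[:,1],1); print('front wall y (115)',np.median(f[:,1]).round(1),'yaw',np.degrees(c[0]).round(2))
    for s in(-1,1):
        w=Q[(abs(s*Q[:,0]-65)<6)&(Q[:,2]>25)&(Q[:,2]<62)&(Q[:,1]>20)&(Q[:,1]<110)]
        if len(w)>50: print('side',s,np.median(w[:,0]).round(1))
    fl=Q[(abs(Q[:,0])<55)&(abs(Q[:,2])<5)&(Q[:,1]>85)&(Q[:,1]<110)]; print('floor z',np.median(fl[:,2]).round(1) if len(fl) else None)
E
python3 -c "
from meas import *
meas(np.load('i.npz')['P'])"
```

```text
plate roll,pitch [-1.04 -1.04] z 69.4 x [-26.2  28.3] y max 70.6
endplate y 70.2 yaw -0.51 vs z deg -0.13
front wall y (115) 122.5 yaw -0.34
side -1 -64.7
side 1 65.4
floor z 0.0
```

```bash
python3 - <<'E'
from h import *
def go(y,z,feed):
    robot.move_straight(*pose(y,z+1.5,0),feed=feed)
def F():
    robot.pause(.1); f=np.mean([robot.read_ft_force() for _ in range(5)],0); return Ro.from_euler('z',BAY[1],degrees=True).inv().apply(f)
go(-22,48,.05); f0=F(); print('f0',f0.round(1))
y,z=-22,48
for z in (45.5,44.5,43.5,42.8,42.1,41.4,40.7,40):   # settle on floor
    go(y,z,.02); f=F()-f0; print('z',z,f.round(1))
    if f[2]>4: break
z+=.7; go(y,z,.02)
for y in np.arange(-24,-36,-1.):
    go(y,z,.02); f=F()-f0; print('y',y,f.round(1))
    if f[1]>6: break
im,d,T,P=wristP(); np.savez('j.npz',im=im,d=d,P=P)
from meas import meas; meas(P); print(robot.read_clock(),y,z)
E
```

```text
f0 [-0.2  0.2 -3.3]
z 45.5 [-0.4 -0.7  1.1]
z 44.5 [ 0.5 -0.1  1.9]
z 43.5 [-0.5  0.6  2.1]
z 42.8 [0.5 0.6 1.4]
z 42.1 [ 0.2 -0.9  1.6]
z 41.4 [-1.4  0.8  5.9]
y -24.0 [ 0.2 -0.2  1.6]
y -25.0 [-0.7 -0.1  1.3]
y -26.0 [0.8 0.2 0.3]
y -27.0 [0.9 0.6 1.2]
y -28.0 [0.2 0.8 1.8]
y -29.0 [ 1.  -0.9  1.2]
y -30.0 [0.2 0.6 1.6]
y -31.0 [-1.   6.1  2.7]
plate roll,pitch [ -6.53 -15.61] z 53.4 x [-28.6  34.6] y max 55.5
endplate y 54.8 yaw -0.4 vs z deg 0.03
front wall y (115) 115.1 yaw -0.22
side -1 -64.7
side 1 65.3
floor z 0.0
20.725 -31.0 42.1
```

```bash
python3 - <<'E'
from h import *; from meas import meas
robot.move_straight(*pose(-31,43.1,0),feed=.02); print('F',np.round(robot.read_ft_force(),1))
robot.ungrasp(); robot.pause(.2); print(robot.read_grip_width(),'F',np.round(robot.read_ft_force(),1))
p=np.array(robot.read_position()); w=np.array(robot.read_tcp_rot()); zax=Ro.from_quat(np.r_[w[1:],w[0]]).apply([0,0,1])
robot.move_straight(p-.09*zax,feed=.08)
robot.move_straight(p-.09*zax+np.array([-.01,.04,.12]),feed=.15)
im,d,T,P=wristP(); np.savez('k.npz',im=im,d=d,P=P); meas(P); print(robot.read_clock(),np.round(robot.read_ft_force(),1))
s,_=viewer.read_camera('scene'); t,_=viewer.read_camera('top')
cv2.imwrite('pics/k.png',np.hstack([im,cv2.resize(s[200:384,200:400],(272,250),interpolation=3) if 0 else cv2.copyMakeBorder(cv2.resize(s[180:372,240:376],(272,384)),0,0,0,0,0)]))
E
```

```text
F [-3.4  4.3  1.6]
0.08546273817882521 F [-0.8  0.1  0.6]
plate roll,pitch [-0.63 -0.29] z 52.9 x [-24.6  28. ] y max 55.2
endplate y 54.8 yaw -0.36 vs z deg 0.08
front wall y (115) 123.0 yaw -0.29
side -1 -65.0
side 1 64.9
floor z 0.0
24.1167 [ 0.1  0.2 -0.3]
```

View pics/k.png

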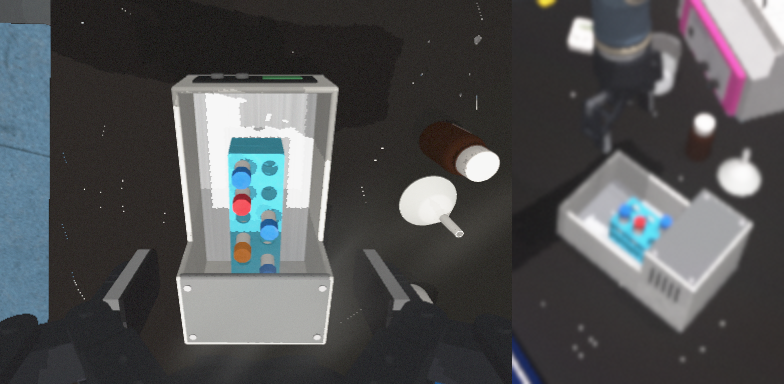

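The rack (255,205) stands flat, square and home: its plate is at 52.9 mm (expected 53) and its end plate at y = 54.8 mm (expected 55). The gripper is clear, so I hand the job in.

```bash
python3 -c "
from h import *
print(robot.close_job())"
```

```text
the job is handed in; nothing more can be done
None
```

The tube rack nearest the robot now stands flat and upright in the cooling bay, fully home and square against the back wall, released with the gripper clear; the job was handed in after about 24 s of the 48 s allowed, with the beaker, vial and timer left alone.

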